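# Park the tray lock and draw out the network box

### The arm

A 7-joint arm with a two-finger parallel gripper is mounted at the origin on the work surface. World frame = base frame: x ahead of the robot, y to its left, z up, the work surface at z = 0. Lengths are in m, angles in rad, forces in N, time in s.
With the tool pointing down it reaches from about 0.425 to 0.825 m from the base axis. Payload 3.6 kg.
Tool frame: the origin (TCP) lies at the very end of the fingers, on their centre line; the grasp point (between the pads) lies 19 mm behind it; z points along the fingers, y is the line along which they close (so a half turn about z gives the same grasp; the last joint's range is limited). The gripper opens to 93 mm and grips with 3 to 60 N. Pads are 15 mm wide; open, the fingers measure 128 mm over their backs; the gripper's body (75 mm by 188 mm) begins 65 mm behind the grasp point.
Start: joints at [1.147, 0.615, -0.013, 1.423, 0.008, 1.103, -0.04], TCP at [0.251, -0.599, 0.219] pointing down, gripper open.
Joint ranges: [-3.12, 3.12], [-0.3, 2.06], [-1.34, 1.32], [0.26, 2.42], [-1.36, 4.5], [0.01, 1.98], [-2.84, 2.84]. Speed limits (rad/s): [2.79, 2.79, 3.14, 3.14, 3.14, 3.14, 3.14].

### API

Orientations are given as a rotation vector (axis times angle).
In Python, from bench import env, viewer gives the robot as it stands.
- The arm moves only by the tool arm_command, never from a script. Its argument "steps" is a list of rows, each a list of 7 numbers: the turn, a rotation vector about the tool's x, y, z in rad, then the shift along the tool's x, y, z in mm, then the closure, from -1 (fully open) to 1 (shut). A call has 1 to 5 rows; each row shifts and turns the commanded pose from where the row before left it, along the tool's axes as they then stand; what a row does not reach is not made up. A row lasts 1/8 s, in which the tool goes at most 62.5 mm and 10.7 degrees, less where a joint would pass 70% of its speed; a pose out of reach is approached as far as the arm can. A call is refused whole if a number of a shift passes 62.5 or a number of a turn 0.188, either way. A call with a gripper value outside its range is refused whole. The fingers move at their own pace and stop on an object; the grip force is fixed at half the most. Time passes only in rows, so rows that do not move let the fingers close. It gives the time, the measured TCP pose, the force, the opening and the grip force at its end, in the units of the state.
- env.observe(): the state, without advancing time (a new reading comes with each control period).
- viewer.camera(name): name is "side" or "top"; returns the picture (420x560x3 uint8, red, green, blue); there is no depth.
- viewer.camera_info(name): a dict with "fov_y" (degrees; the focal length in pixels is half the picture's height over the tangent of half this angle, whatever the lens; pixels are square), "cx", "cy" (the principal point, pixels), "extrinsics" (4x4, takes a point from camera to world coordinates). Camera axes: x right, y down, z forward; pixel columns grow to the right and rows downward; lengths in m; the calibration is good to about 2 mm. A picture is of the moment at which its call begins. camera_info takes no time and is no camera call.
- env.sign_off(): hands the job in; it is judged then, once.
The state is a dict: "t": time; "qpos": joint angles; "qd": joint speeds; "effort": joint torques, N m; "eef_pos": TCP position; "tcp_rot": TCP orientation; "force": force on the tool from outside, world axes, zero at the start; "moment": the same for the moment, N m; "gripper_width": finger opening in m; "gripper_force": force on a finger pad.
Only numpy, scipy, OpenCV 4.12 (cv2) and the standard library are available. Lean on these libraries where they do the work, as an engineer would, in place of code of your own. Each camera call takes 0.05 s, during which the arm holds its last target. There are 200 camera calls.

### The job

The little black network box sits on a sliding tray that a sprung plunger with a black T-bar locks. Pull the plunger up and twist it clockwise until it rests in its notch and stays up by itself, then draw the tray out by its upright tab as far as it goes, and let go of everything. Feel for the stops gently and force nothing against them; leave the plunger resting up and the things around undisturbed.

Things in the scene. Friction and masses are not known exactly. Their poses are not given: they have to be found in the camera images.
- stand: fixed stand: dark steel base plate 190 (x) x 210 mm (y) with guide rails; an aluminium bridge (190 x 50 mm, top 70 mm above the desk) spans the tray. Origin on the desk straight under the plunger's upright axis, z up; the tray slides out along the stand's -y. A pin below the bridge locks the tray until the plunger is up.
- bar_mid (a point): centre of the black T-bar, on the plunger's axis, 118 mm above the desk when down: 50 mm long (own y), 12 mm wide (own x), 14 mm tall, on a 12 mm round steel stem. A steel cross key, 34 mm long, parallel to the bar, sits on the stem 44 mm below. Around it a dark steel collar 38 mm across, tops 91 mm above the desk; fingertips above that stay clear.
- plunger (a joint): lift in m: 0 sprung down (locked), hard top stop 0.0145. Spring 8 N down, 14 N at the top, damped. The key must be 12 to 14.5 mm up to pass the collar's low bump; past it the rest notch (9 mm up), then a high wall. The notch lies 38 to 80 degrees clockwise of locked, unknown: feel for it. Let go short of it, it drops down. Load no stop over 20 N.
- knob (a joint): twist of the T-bar in rad: 0 as locked (bar along the stand's y), growing clockwise seen from above. Raised, it turns almost freely until the key meets the high wall, some 5 degrees past the middle of the notch; the notch has about 5 degrees (1.1 mm) of play either way. Range -0.05 to 1.6.
- tray_grip (a point): on the tray's aluminium pull tab, 55 mm above the desk, on its middle line; the upright tab is 16 mm along the stand's x, 10 mm along y, from 22 to 68 mm above the desk, at the tray's -y end, 140 mm from the plunger's axis. The black network box (100 x 76 mm, top 50 mm above the desk) on the tray begins 24 mm behind the tab.
- tray (a joint): how far the tray is drawn out in m: 0 home and locked, 0.070 where its two ears meet the bridge legs (end stop). It drags with about 3 N and stays where it is left. Load neither lock nor stop over 20 N.
- adapter: black mains power brick 45 x 75 x 30 mm with a short grey plug, lying by the stand; origin under its centre
- screwdriver: black-handled screwdriver lying by the stand on the side nearer the robot; origin under its middle
- tin: round closed aluminium tin, 60 mm across, 28 mm high, by the stand; origin under its centre
- modem: white upright modem, 150 x 70 mm foot, 158 mm high; origin under its centre
- router: black upright router with two stub antennas, 130 x 60 mm foot, 205 mm high; origin under its centre
- cases: stack of five disc cases, 142 x 125 mm, 50 mm high; origin under its centre
- mug: white mug 80 mm across, 92 mm high; origin under its centre

How it is judged:
By the outcome, as a careful person would: the job done as asked, in the order asked, and still so for the second after the job is handed in, with the robot touching nothing.
It also fails if it takes over 67 s, if anything falls off the work surface, if the arm or the gripper's body presses on something with over 40 N, if the wrist force passes 120 N, or if a joint passes its speed limit or range.

## Working session

There is one attempt and no reset: what is moved stays moved. The work goes in short steps, Python scripts to look and compute and a tool call to move; the robot and the scene stay as the last step left them, time stands still between calls to the robot, and variables do not carry over. Pictures are saved under pics/ and viewed, at most 12 in all, crops included, and the job is handed in when it is done.

Besides the shell and the picture viewer there is one more tool, called after "Call:" by a JSON object that holds its "name" and its "arguments". arm_command: Moves the arm, as the interface text tells. Its arguments: {"type":"object","properties":{"steps":{"type":"array","items":{"type":"array","items":{"type":"number"}}}},"required":["steps"]}

```bash
ls; mkdir -p pics; python3 - <<'E'
from bench import env, viewer
import cv2
for n in("side","top"):
    im=viewer.camera(n); cv2.imwrite(f"pics/{n}0.png",cv2.cvtColor(im,cv2.COLOR_RGB2BGR)); print(n,viewer.camera_info(n))
print(env.observe())
E
```

```text
pics
side {'fov_y': 45.777746007533366, 'cx': 278.1196581107, 'cy': 210.3834793486724, 'extrinsics': array([[-0.97075571, -0.16075523,  0.17830062,  0.36686994],
       [-0.23905446,  0.57906417, -0.77944702,  1.0215406 ],
       [ 0.02205268, -0.7992762 , -0.60055911,  0.90435433],
       [ 0.        ,  0.        ,  0.        ,  1.        ]])}
top {'fov_y': 56.83388437997577, 'cx': 280.5461375048591, 'cy': 207.19725007012872, 'extrinsics': array([[-0.00278467, -0.9919317 ,  0.12674288,  0.46208149],
       [-0.99994419,  0.00147037, -0.01046216,  0.01154232],
       [ 0.01019139, -0.12676494, -0.99188043,  1.22411398],
       [ 0.        ,  0.        ,  0.        ,  1.        ]])}
{'t': 0.1, 'qpos': array([ 1.14753361,  0.61581436, -0.0126146 ,  1.42470164,  0.00812003,
        1.10338909, -0.04042907]), 'qd': array([ 0.00082054, -0.00214376, -0.00066145, -0.0039513 ,  0.00060274,
       -0.00016443, -0.00116772]), 'effort': array([ 2.31917023e-03, -4.60042083e+01,  2.10056654e-01, -1.66244406e+01,
       -6.12411462e-02,  1.69842155e-02,  8.73821864e-05]), 'eef_pos': array([ 0.25091953, -0.59886449,  0.21761456]), 'tcp_rot': array([-3.07779786e+00, -6.18785492e-01,  7.70228983e-04]), 'force': array([-0.86188119, -0.14334253,  0.42800409]), 'moment': array([-6.40242346e-05, -1.86110391e-02,  5.37804108e-02]), 'gripper_force': 0.0, 'gripper_width': 0.09305766918759453}
```

View pics/top0.png

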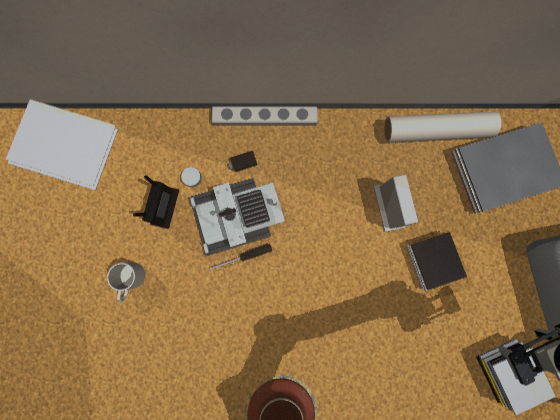

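View pics/side0.png

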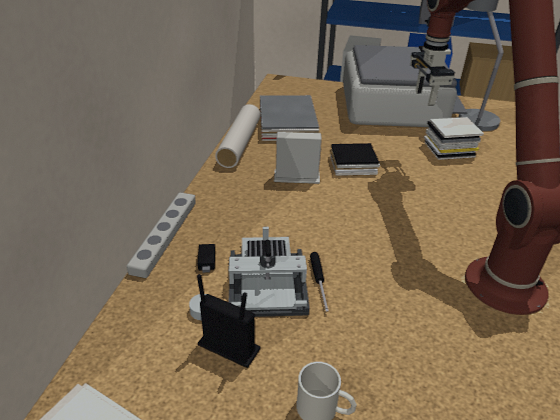

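The top view shows the stand around (237,215), with the T-bar near (228,213) and the tab near (272,203). In the side view the T-bar is near (267,255) and the tab near (266,235). I'll enlarge both.

```bash
python3 - <<'E'
import cv2,numpy as np
a=cv2.imread("pics/top0.png")[170:270,180:300]; b=cv2.imread("pics/side0.png")[220:320,220:330]
cv2.imwrite("pics/topc.png",cv2.resize(a,None,fx=6,fy=6,interpolation=cv2.INTER_CUBIC))
cv2.imwrite("pics/sidec.png",cv2.resize(b,None,fx=6,fy=6,interpolation=cv2.INTER_CUBIC))
E
```

```text
(no output)
```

View pics/topc.png

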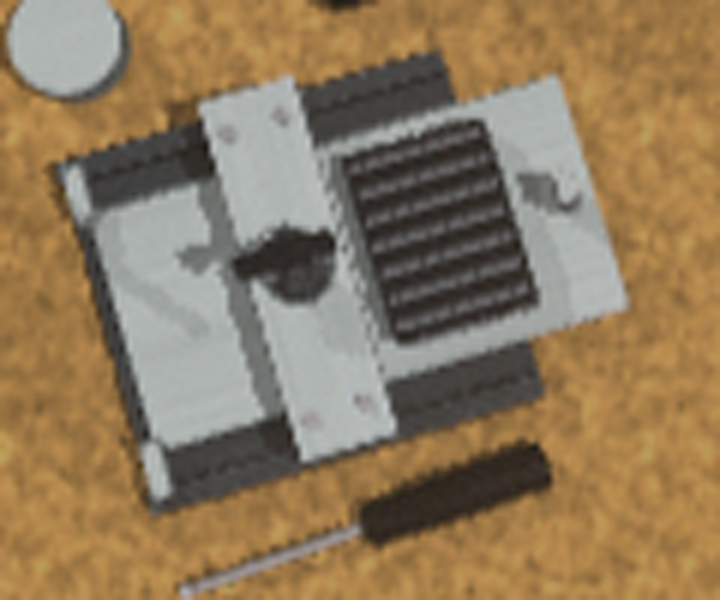

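View pics/sidec.png

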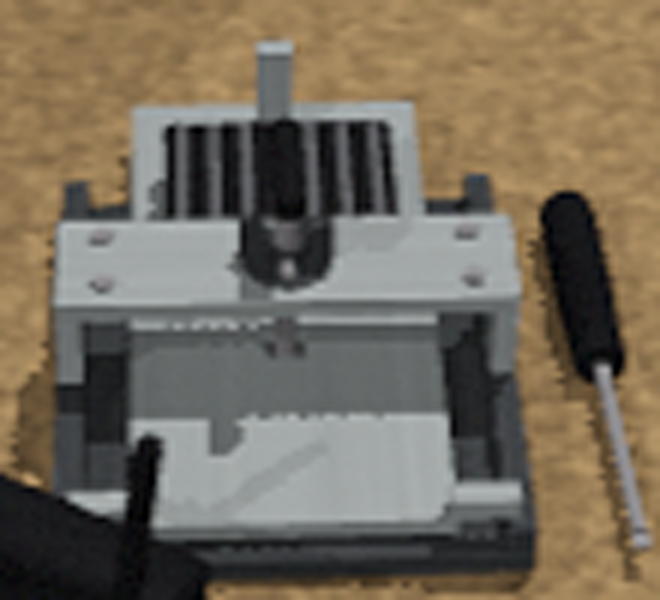

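The top crop shows the bar from (234,268) to (334,243), the bridge-top corners at (198,103), (292,75), (397,432) and (300,462), and the tray end edge from (560,75) to (628,305). In the side crop the bar spans x 258–305 and y 120–218, and the tab top is centred at (275,47). Next I cast rays.

```bash
cat > h.py <<'E'
from bench import env, viewer
import numpy as np
from scipy.spatial.transform import Rotation as R
def ray(n,u,v):
    c=viewer.camera_info(n); E=c["extrinsics"]; f=210/np.tan(np.radians(c["fov_y"]/2))
    d=E[:3,:3]@np.array([(u-c["cx"])/f,(v-c["cy"])/f,1]); return E[:3,3],d/np.linalg.norm(d)
def onz(n,u,v,z):
    o,d=ray(n,u,v); return o+d*(z-o[2])/d[2]
def tri(p,q):
    o1,d1=ray("top",*p); o2,d2=ray("side",*q)
    s=np.linalg.lstsq(np.c_[d1,-d2],o2-o1,rcond=None)[0]
    a,b=o1+d1*s[0],o2+d2*s[1]; return (a+b)/2,np.linalg.norm(a-b)
T=lambda x,y:(180+(x+.5)/6-.5,170+(y+.5)/6-.5)
S=lambda x,y:(220+(x+.5)/6-.5,220+(y+.5)/6-.5)
E
python3 - <<'E'
from h import *
np.set_printoptions(precision=4,suppress=True)
br=np.array([onz("top",*T(*p),.07) for p in [(198,103),(292,75),(397,432),(300,462)]])
print("bridge",br,br.mean(0),[np.linalg.norm(br[i]-br[i-1]) for i in range(4)])
d=(br[0]-br[3])+(br[1]-br[2]);print("stand x dir deg",np.degrees(np.arctan2(d[1],d[0])))
brs=np.array([onz("side",*S(*p),.07) for p in [(58,223),(515,217),(520,292),(55,305)]]);print("side bridge",brs,brs.mean(0))
print("bar tri",tri(T(284,255),S(281,168)), "ends", onz("top",*T(234,268),.125),onz("top",*T(334,243),.125))
e=onz("top",*T(334,243),.12)-onz("top",*T(234,268),.12);print("bar dir",np.degrees(np.arctan2(e[1],e[0])))
print("bar z.118 top,side",onz("top",*T(284,255),.121),onz("side",*S(281,168),.118))
print("tab side",onz("side",*S(275,47),.068)); t=[onz("top",*T(*p),.02) for p in[(560,75),(628,305)]];print("tray end",t,np.mean(t,0))
print("box", [onz("top",*T(*p),.05) for p in[(345,157),(483,118),(537,302),(403,342)]])
for z in(.068,):print("tab top tri?",onz("top",*T(572,195),z),tri(T(572,195),S(275,47)))
E
```

```text
bridge [[0.672  0.204  0.07  ]
 [0.6862 0.157  0.07  ]
 [0.507  0.1027 0.07  ]
 [0.4924 0.1503 0.07  ]] [0.5894 0.1535 0.07  ] [np.float64(0.18738520980267334), np.float64(0.049051228639088715), np.float64(0.18723377945642775), np.float64(0.04980941113179322)]
stand x dir deg 16.748482308692104
side bridge [[0.6856 0.1567 0.07  ]
 [0.5038 0.1034 0.07  ]
 [0.4931 0.147  0.07  ]
 [0.6715 0.2032 0.07  ]] [0.5885 0.1526 0.07  ]
bar tri (array([0.5905, 0.1536, 0.1191]), np.float64(0.002151055545009324)) ends [0.5826 0.1762 0.125 ] [0.5944 0.129  0.125 ]
bar dir -75.89431658221193
bar z.118 top,side [0.5892 0.1532 0.121 ] [0.5919 0.1523 0.118 ]
tab side [0.6298 0.0188 0.068 ]
tray end [array([0.6958, 0.0227, 0.02  ]), array([ 0.5744, -0.0126,  0.02  ])] [0.6351 0.005  0.02  ]
box [array([0.6476, 0.132 , 0.05  ]), array([0.6677, 0.0618, 0.05  ]), array([0.5732, 0.0341, 0.05  ]), array([0.5531, 0.1017, 0.05  ])]
tab top tri? [0.6253 0.0162 0.068 ] (array([0.628 , 0.0166, 0.0661]), np.float64(0.004738906065067846))
```

The measurements agree: the axis is at about (0.589, 0.153), bar height 0.119, stand yaw about 16.5°, tab at (0.629, 0.019). Moving over.

Call:
{"name": "arm_command", "arguments": {"steps": [[0,0,-0.183,39.5,-30.6,-10,-1],[0,0,-0.183,44.4,-23,-10,-1],[0,0,-0.183,47.8,-14.6,0,-1],[0,0,-0.183,49.7,-5.6,0,-1],[0,0,-0.183,49.9,3.6,0,-1]]}}

```text
t: 0.72
eef_pos: [0.3743, -0.38, 0.2384]
tcp_rot: [-2.484, -1.923, 0.0]
force: [1.5, 0.6, -0.2]
gripper_width: 0.0928
gripper_force: 0.0
```

Call:
{"name": "arm_command", "arguments": {"steps": [[0,0,-0.183,49.4,7.5,0,-1],[0,0,-0.183,47,16.7,0,-1],[0,0,-0.181,43.7,24.4,0,-1],[0,0,0,41,28.5,0,-1],[0,0,0,41,28.5,0,-1]]}}

```text
t: 1.35
eef_pos: [0.4651, -0.148, 0.2384]
tcp_rot: [-1.88, -2.516, 0.0]
force: [0.7, -1.0, -0.1]
gripper_width: 0.0929
gripper_force: 0.0
```

```bash
cat >> h.py <<'E'
def go(x,y,z,yaw):
    "tool-frame move to reach TCP (x,y,z) with tool y at yaw deg (world)"
    o=env.observe(); M=R.from_rotvec(o["tcp_rot"]); m=M.as_matrix()
    a=np.radians(yaw); Y=np.array([np.cos(a),np.sin(a),0]); Z=np.array([0,0,-1.]); N=np.c_[np.cross(Y,Z),Y,Z]
    print("t",o["t"],"pos",o["eef_pos"].round(4),"yaw",np.degrees(np.arctan2(m[1,1],m[0,1])).round(2),"F",o["force"].round(1),"w",o["gripper_width"].round(4),"q",o["qpos"].round(2))
    print("turn",R.from_matrix(m.T@N).as_rotvec().round(4),"shift mm (cur axes)",(m.T@(np.array([x,y,z])-o["eef_pos"])*1e3).round(1),"(final axes)",(N.T@(np.array([x,y,z])-o["eef_pos"])*1e3).round(1))
E
python3 -c "
from h import *
go(.589,.153,.16,16.5)"
```

```text
Traceback (most recent call last):
  File "h.py", line 19, in go
    print("t",o["t"],"pos",o["eef_pos"].round(4),"yaw",np.degrees(np.arctan2(m[1,1],m[0,1])).round(2),"F",o["force"].round(1),"w",o["gripper_width"].round(4),"q",o["qpos"].round(2))
                                                                                                                                  ^^^^^^^^^^^^^^^^^^^^^^^^
AttributeError: 'float' object has no attribute 'round'
```

```bash
sed -i 's/o\["gripper_width"\].round(4)/round(o["gripper_width"],4)/' h.py
python3 -c "
from h import *
go(.589,.153,.16,16.5)"
```

```text
t 1.35 pos [ 0.4651 -0.148   0.2384] yaw 16.48 F [ 0.7 -1.  -0.1] w 0.0929 q [ 0.61  0.38 -0.48  1.84  0.21  0.98  0.33]
turn [-0.0004 -0.0003 -0.0004] shift mm (cur axes) [253.5 204.2  78.4] (final axes) [253.4 204.3  78.4]
```

Call:
{"name": "arm_command", "arguments": {"steps": [[0,0,0,48,39,0,-1],[0,0,0,48,39,0,-1],[0,0,0,48,39,0,-1],[0,0,0,48,39,0,-1],[0,0,0,48,39,20,-1]]}}

```text
t: 1.98
eef_pos: [0.5844, 0.136, 0.2203]
tcp_rot: [1.879, 2.515, 0.004]
force: [1.2, 0.3, -0.6]
gripper_width: 0.0927
gripper_force: 0.0
```

Call:
{"name": "arm_command", "arguments": {"steps": [[0,0,0,0,0,20,-1],[0,0,0,0,0,20,-1],[0,0,0,0,0,0,-1]]}}

```text
t: 2.35
eef_pos: [0.5815, 0.1333, 0.1774]
tcp_rot: [-1.878, -2.515, 0.006]
force: [0.5, 0.6, 0.7]
gripper_width: 0.0928
gripper_force: 0.0
```

```bash
python3 - <<'E'
from h import *
import cv2
go(.589,.153,.16,16.5)
a=cv2.cvtColor(viewer.camera("top"),cv2.COLOR_RGB2BGR)[150:270,170:300]; b=cv2.cvtColor(viewer.camera("side"),cv2.COLOR_RGB2BGR)[170:310,210:330]
f=lambda i:cv2.resize(i,(396,600*396//400) if 0 else (396,400),interpolation=cv2.INTER_CUBIC)
cv2.imwrite("pics/pre.png",np.hstack([f(a),f(b)]))
E
```

```text
t 2.35 pos [0.5815 0.1333 0.1774] yaw 16.52 F [0.5 0.6 0.7] w 0.0928 q [ 0.02  0.61 -0.47  1.62  0.32  0.99 -0.26]
turn [-0.0049  0.0001  0.0003] shift mm (cur axes) [16.8 12.9 17.4] (final axes) [16.8 12.8 17.4]
```

View pics/pre.png

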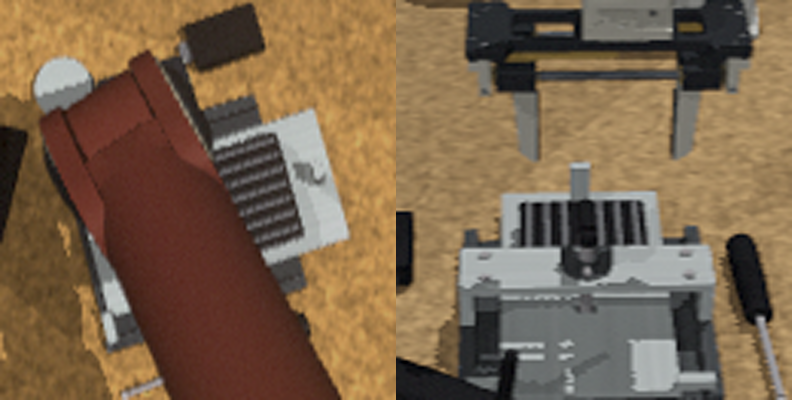

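The side view shows the fingertips at (530,158) and (672,158), and the bar below at about (583,215). The pending shift lines up with that. I'll apply it and descend.

Call:
{"name": "arm_command", "arguments": {"steps": [[0,0,0,16.8,12.9,0,-1],[-0.005,0,0,0,0,20,-1],[0,0,0,0,0,20,-1],[0,0,0,0,0,20,-1],[0,0,0,0,0,0,-1]]}}

```text
t: 3.08
eef_pos: [0.5904, 0.155, 0.1188]
tcp_rot: [1.877, 2.517, 0.005]
force: [-0.0, 0.2, 0.5]
gripper_width: 0.0932
gripper_force: 0.0
```

```bash
python3 -c "
from h import *
go(.5893,.153,.098,16.5)"
```

```text
t 3.075 pos [0.5904 0.155  0.1188] yaw 16.57 F [-0.   0.2  0.5] w 0.0932 q [-0.03  0.69 -0.44  1.65  0.36  0.87 -0.32]
turn [ 0.0036 -0.0009  0.0012] shift mm (cur axes) [-1.7 -1.7 20.8] (final axes) [-1.6 -1.6 20.8]
```

Call:
{"name": "arm_command", "arguments": {"steps": [[0,0,0,-1.7,-1.7,10,-1],[0,0,0,0,0,10.5,-1],[0,0,0,0,0,0,0.6],[0,0,0,0,0,0,0.6],[0,0,0,0,0,0,0.6]]}}

```text
t: 3.7
eef_pos: [0.5899, 0.1518, 0.0994]
tcp_rot: [1.878, 2.515, 0.008]
force: [0.4, 0.1, -0.3]
gripper_width: 0.0678
gripper_force: 0.0
```

```bash
python3 - <<'E'
from h import *
import cv2
go(.5893,.153,.098,16.5)
b=cv2.cvtColor(viewer.camera("side"),cv2.COLOR_RGB2BGR)[190:290,220:320]
cv2.imwrite("pics/g1.png",cv2.resize(b,(600,600),interpolation=cv2.INTER_CUBIC))
E
```

```text
t 3.7 pos [0.5899 0.1518 0.0994] yaw 16.5 F [ 0.4  0.1 -0.3] w 0.0678 q [-0.03  0.72 -0.43  1.68  0.38  0.83 -0.34]
turn [ 0.0059 -0.0002  0.    ] shift mm (cur axes) [ 1.3 -0.3  1.4] (final axes) [ 1.3 -0.3  1.4]
```

View pics/g1.png

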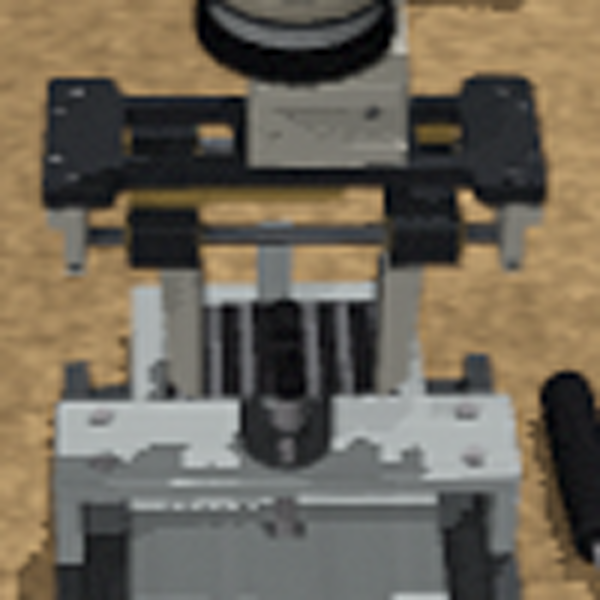

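The finger midpoint is at column ~291 and the bar at ~281, which is about 2.5–3 mm off. I'll shift tool y by +2.5 and close to a narrow gap before gripping.

Call:
{"name": "arm_command", "arguments": {"steps": [[0,0,0,1.2,2.5,1,0.6],[0,0,0,0,0,0,0.6],[0,0,0,0,0,0,0.6],[0,0,0,0,0,0,0.6],[0,0,0,0,0,0,0.65]]}}

```text
t: 4.38
eef_pos: [0.5917, 0.1535, 0.098]
tcp_rot: [1.878, 2.515, 0.006]
force: [-0.3, 0.9, 0.8]
gripper_width: 0.0172
gripper_force: 0.0
```

```bash
python3 - <<'E'
from h import *
import cv2
go(.5893,.153,.098,16.5)
b=cv2.cvtColor(viewer.camera("side"),cv2.COLOR_RGB2BGR)[220:280,235:295]
cv2.imwrite("pics/g2.png",cv2.resize(b,(600,600),interpolation=cv2.INTER_CUBIC))
E
```

```text
t 4.375 pos [0.5917 0.1535 0.098 ] yaw 16.5 F [-0.3  0.9  0.8] w 0.0172 q [-0.04  0.72 -0.42  1.67  0.38  0.83 -0.34]
turn [ 0.005 -0.     0.   ] shift mm (cur axes) [ 0.2 -2.4 -0. ] (final axes) [ 0.2 -2.4 -0. ]
```

View pics/g2.png

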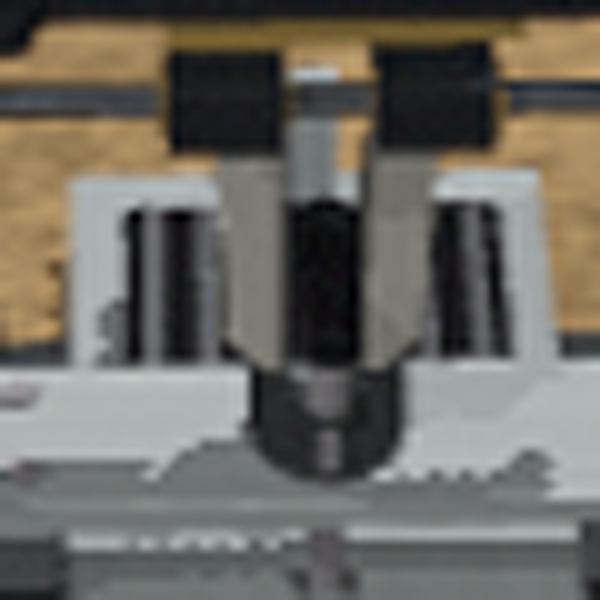

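The fingers now straddle the bar. The gap spans columns 285–368 (mid 326) and the stem is at ~327. Gripping.

Call:
{"name": "arm_command", "arguments": {"steps": [[0,0,0,0,0,0,0.72],[0,0,0,0,0,0,0.76],[0,0,0,0,0,0,0.8]]}}

```text
t: 4.8
eef_pos: [0.5907, 0.1532, 0.0979]
tcp_rot: [1.878, 2.516, 0.003]
force: [-2.7, -1.5, 2.2]
gripper_width: 0.0116
gripper_force: 30.0
```

Call:
{"name": "arm_command", "arguments": {"steps": [[0,0,0,0,0,0,1],[0,0,0,0,0,0,1],[0,0,0,0,0,0,1]]}}

```text
t: 5.18
eef_pos: [0.5909, 0.1533, 0.0979]
tcp_rot: [1.878, 2.516, 0.004]
force: [-5.0, -1.1, 4.2]
gripper_width: 0.0119
gripper_force: 30.0
```

Call:
{"name": "arm_command", "arguments": {"steps": [[0,0,0,0,-0.8,-3,1],[0,0,0,0,0,-3,1],[0,0,0,0,0,-2,1],[0,0,0,0,0,0,1]]}}

```text
t: 5.68
eef_pos: [0.5904, 0.1531, 0.1051]
tcp_rot: [1.878, 2.516, 0.004]
force: [-1.1, -0.1, -11.4]
gripper_width: 0.0118
gripper_force: 30.0
```

Call:
{"name": "arm_command", "arguments": {"steps": [[0,0,0,0,0,-2,1],[0,0,0,0,0,-1.5,1],[0,0,0,0,0,0,1]]}}

```text
t: 6.05
eef_pos: [0.5905, 0.1531, 0.1093]
tcp_rot: [1.878, 2.515, 0.005]
force: [-0.8, 0.2, -13.3]
gripper_width: 0.0115
gripper_force: 30.0
```

Call:
{"name": "arm_command", "arguments": {"steps": [[0,0,0,0,0,-1,1],[0,0,0,0,0,-0.8,1],[0,0,0,0,0,0,1],[0,0,0,0,0,0,1]]}}

```text
t: 6.55
eef_pos: [0.5905, 0.1531, 0.1111]
tcp_rot: [1.878, 2.515, 0.005]
force: [-2.1, 0.5, -15.1]
gripper_width: 0.0118
gripper_force: 30.0
```

Call:
{"name": "arm_command", "arguments": {"steps": [[0,0,0.08,0,0,0,1],[0,0,0.08,0,0,0,1],[0,0,0.08,0,0,0,1],[0,0,0.08,0,0,0,1],[0,0,0,0,0,0,1]]}}

```text
t: 7.18
eef_pos: [0.5904, 0.1532, 0.1111]
tcp_rot: [2.254, 2.185, 0.005]
force: [-0.6, -1.4, -14.4]
gripper_width: 0.0117
gripper_force: 30.0
```

```bash
cat >> h.py <<'E'
def st():
    o=env.observe(); m=R.from_rotvec(o["tcp_rot"]).as_matrix(); y=np.degrees(np.arctan2(m[1,1],m[0,1]))
    print("t",round(o["t"],2),"pos",o["eef_pos"].round(4),"twist",round(16.5-y,2),"F",o["force"].round(1),"M",o["moment"].round(3),"w",round(o["gripper_width"],4),"q7",o["qpos"][6].round(2))
E
python3 -c "
from h import *
st()"
```

```text
t 7.17 pos [0.5904 0.1532 0.1111] twist 18.26 F [ -0.6  -1.4 -14.4] M [-0.129  0.466 -0.03 ] w 0.0117 q7 -0.58
```

Call:
{"name": "arm_command", "arguments": {"steps": [[0,0,0.08,0,0,0,1],[0,0,0.08,0,0,0,1],[0,0,0.08,0,0,0,1],[0,0,0.08,0,0,0,1],[0,0,0,0,0,0,1]]}}

```text
t: 7.8
eef_pos: [0.5904, 0.1532, 0.1111]
tcp_rot: [2.573, 1.8, 0.006]
force: [-2.4, -0.6, -14.6]
gripper_width: 0.0119
gripper_force: 30.0
```

```bash
python3 -c "
from h import *
st()"
```

```text
t 7.8 pos [0.5904 0.1532 0.1111] twist 36.53 F [ -2.4  -0.6 -14.6] M [-0.249  0.512 -0.005] w 0.0119 q7 -0.83
```

Call:
{"name": "arm_command", "arguments": {"steps": [[0,0,0.035,0,0,0,1],[0,0,0.035,0,0,0,1],[0,0,0,0,0,0,1]]}}

```text
t: 8.18
eef_pos: [0.5904, 0.1532, 0.1111]
tcp_rot: [2.636, 1.706, 0.006]
force: [-4.0, 0.0, -14.8]
gripper_width: 0.0117
gripper_force: 30.0
```

```bash
python3 -c "
from h import *
st()"
```

```text
t 8.18 pos [0.5904 0.1532 0.1111] twist 40.67 F [ -4.    0.  -14.8] M [-0.268  0.767  0.025] w 0.0117 q7 -0.89
```

Call:
{"name": "arm_command", "arguments": {"steps": [[0,0,0.035,0,0,0,1],[0,0,0.035,0,0,0,1],[0,0,0,0,0,0,1]]}}

```text
t: 8.55
eef_pos: [0.5905, 0.1533, 0.1112]
tcp_rot: [2.695, 1.613, 0.006]
force: [-3.0, -0.6, -13.7]
gripper_width: 0.012
gripper_force: 30.0
```

```bash
python3 -c "
from h import *
st()"
```

```text
t 8.55 pos [0.5905 0.1533 0.1112] twist 44.7 F [ -3.   -0.6 -13.7] M [-0.276  0.835  0.034] w 0.012 q7 -0.95
```

Call:
{"name": "arm_command", "arguments": {"steps": [[0,0,0.035,0,0,0,1],[0,0,0.035,0,0,0,1],[0,0,0,0,0,0,1]]}}

```text
t: 8.93
eef_pos: [0.5905, 0.1533, 0.1112]
tcp_rot: [2.75, 1.517, 0.007]
force: [-4.6, -1.9, -14.2]
gripper_width: 0.0119
gripper_force: 30.0
```

```bash
python3 -c "
from h import *
st()"
```

```text
t 8.93 pos [0.5905 0.1533 0.1112] twist 48.72 F [ -4.6  -1.9 -14.2] M [-0.304  1.026  0.009] w 0.0119 q7 -1.0
```

Call:
{"name": "arm_command", "arguments": {"steps": [[0,0,0.035,0,0,0,1],[0,0,0.035,0,0,0,1],[0,0,0,0,0,0,1]]}}

```text
t: 9.3
eef_pos: [0.5906, 0.1533, 0.1112]
tcp_rot: [2.801, 1.42, 0.007]
force: [-5.4, -1.7, -14.4]
gripper_width: 0.012
gripper_force: 30.0
```

```bash
python3 -c "
from h import *
st()"
```

```text
t 9.3 pos [0.5906 0.1533 0.1112] twist 52.73 F [ -5.4  -1.7 -14.4] M [-0.3    1.109  0.01 ] w 0.012 q7 -1.06
```

Call:
{"name": "arm_command", "arguments": {"steps": [[0,0,0.035,-0.4,-0.5,0,1],[0,0,0.035,0,0,0,1],[0,0,0,0,0,0,1]]}}

```text
t: 9.68
eef_pos: [0.5904, 0.1533, 0.1114]
tcp_rot: [2.849, 1.321, 0.009]
force: [-4.2, -1.8, -14.2]
gripper_width: 0.0118
gripper_force: 30.0
```

```bash
python3 -c "
from h import *
st()"
```

```text
t 9.68 pos [0.5904 0.1533 0.1114] twist 56.74 F [ -4.2  -1.8 -14.2] M [-0.398  0.949  0.029] w 0.0118 q7 -1.11
```

Call:
{"name": "arm_command", "arguments": {"steps": [[0,0,0.03,0,0,0,1],[0,0,0.03,0,0,0,1],[0,0,0,0,0,0,1]]}}

```text
t: 10.05
eef_pos: [0.5904, 0.1533, 0.1113]
tcp_rot: [2.888, 1.235, 0.008]
force: [-4.0, -1.2, -13.9]
gripper_width: 0.0115
gripper_force: 30.0
```

```bash
python3 -c "
from h import *
st()"
```

```text
t 10.05 pos [0.5904 0.1533 0.1113] twist 60.18 F [ -4.   -1.2 -13.9] M [-0.33   0.905 -0.021] w 0.0115 q7 -1.16
```

Call:
{"name": "arm_command", "arguments": {"steps": [[0,0,0.03,0,0,0,1],[0,0,0.03,0,0,0,1],[0,0,0,0,0,0,1]]}}

```text
t: 10.42
eef_pos: [0.5903, 0.1533, 0.1113]
tcp_rot: [2.924, 1.148, 0.008]
force: [-2.1, -0.4, -14.0]
gripper_width: 0.0115
gripper_force: 30.0
```

```bash
python3 -c "
from h import *
st()"
```

```text
t 10.43 pos [0.5903 0.1533 0.1113] twist 63.62 F [ -2.1  -0.4 -14. ] M [-0.239  0.793 -0.013] w 0.0115 q7 -1.21
```

Call:
{"name": "arm_command", "arguments": {"steps": [[0,0,0.03,0,0,0,1],[0,0,0.03,0,0,0,1],[0,0,0,0,0,0,1]]}}

```text
t: 10.8
eef_pos: [0.5903, 0.1533, 0.1113]
tcp_rot: [2.957, 1.06, 0.008]
force: [-3.2, 0.3, -14.2]
gripper_width: 0.0116
gripper_force: 30.0
```

```bash
python3 -c "
from h import *
st()"
```

```text
t 10.8 pos [0.5903 0.1533 0.1113] twist 67.05 F [ -3.2   0.3 -14.2] M [-0.315  0.785  0.032] w 0.0116 q7 -1.25
```

Call:
{"name": "arm_command", "arguments": {"steps": [[0,0,0.03,0,0,0,1],[0,0,0.03,0,0,0,1],[0,0,0,0,0,0,1]]}}

```text
t: 11.18
eef_pos: [0.5903, 0.1534, 0.1113]
tcp_rot: [2.988, 0.971, 0.008]
force: [-3.6, -1.0, -13.9]
gripper_width: 0.0118
gripper_force: 30.0
```

```bash
python3 -c "
from h import *
st()"
```

```text
t 11.18 pos [0.5903 0.1534 0.1113] twist 70.49 F [ -3.6  -1.  -13.9] M [-0.303  0.761 -0.001] w 0.0118 q7 -1.3
```

Call:
{"name": "arm_command", "arguments": {"steps": [[0,0,0.03,0,0,0,1],[0,0,0.03,0,0,0,1],[0,0,0,0,0,0,1]]}}

```text
t: 11.55
eef_pos: [0.5903, 0.1533, 0.1113]
tcp_rot: [3.016, 0.881, 0.008]
force: [-2.4, -1.6, -14.5]
gripper_width: 0.012
gripper_force: 30.0
```

```bash
python3 -c "
from h import *
st()"
```

```text
t 11.55 pos [0.5903 0.1533 0.1113] twist 73.93 F [ -2.4  -1.6 -14.5] M [-0.304  0.751 -0.006] w 0.012 q7 -1.35
```

Call:
{"name": "arm_command", "arguments": {"steps": [[0,0,0.03,0,0,0,1],[0,0,0.03,0,0,0,1],[0,0,0,0,0,0,1]]}}

```text
t: 11.92
eef_pos: [0.5903, 0.1534, 0.1113]
tcp_rot: [-3.04, -0.79, -0.008]
force: [-2.7, -0.2, -14.2]
gripper_width: 0.0118
gripper_force: 30.0
```

```bash
python3 -c "
from h import *
st()"
```

```text
t 11.93 pos [0.5903 0.1534 0.1113] twist 77.37 F [ -2.7  -0.2 -14.2] M [-0.24   0.719 -0.013] w 0.0118 q7 -1.39
```

Call:
{"name": "arm_command", "arguments": {"steps": [[0,0,0.03,0,0,0,1],[0,0,0.02,0,0,0,1],[0,0,0,0,0,0,1]]}}

```text
t: 12.3
eef_pos: [0.5902, 0.1535, 0.1113]
tcp_rot: [-3.059, -0.716, -0.008]
force: [-2.2, -0.1, -13.2]
gripper_width: 0.0117
gripper_force: 30.1
```

```bash
python3 - <<'E'
from h import *
import cv2
st()
b=cv2.cvtColor(viewer.camera("side"),cv2.COLOR_RGB2BGR)[210:280,230:300]
cv2.imwrite("pics/g3.png",cv2.resize(b,(600,600),interpolation=cv2.INTER_CUBIC))
E
```

```text
t 12.3 pos [0.5902 0.1535 0.1113] twist 80.17 F [ -2.2  -0.1 -13.2] M [-0.254  0.666  0.239] w 0.0117 q7 -1.43
```

View pics/g3.png

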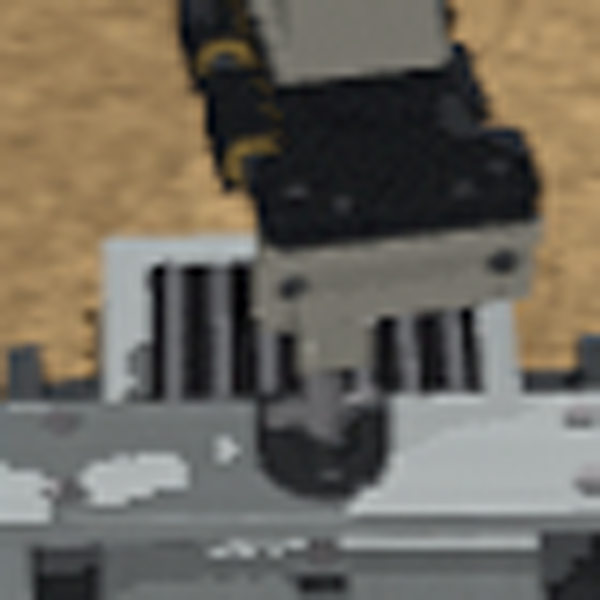

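The wall is felt at about 79° (Mz 0.24). The picture shows the hand turned, still on the bar, with the key up inside the collar. I'll back off 5° and lower into the notch.

Call:
{"name": "arm_command", "arguments": {"steps": [[0,0,-0.055,0,0,0,1],[0,0,-0.045,0,0,0,1],[0,0,0,0,0,1.5,1],[0,0,0,0,0,1.5,1],[0,0,0,0,0,0,1]]}}

```text
t: 12.98
eef_pos: [0.5903, 0.1533, 0.1083]
tcp_rot: [-3.02, -0.866, -0.008]
force: [-2.9, -0.2, -13.2]
gripper_width: 0.0115
gripper_force: 30.0
```

```bash
python3 -c "
from h import *
st()"
```

```text
t 12.97 pos [0.5903 0.1533 0.1083] twist 74.5 F [ -2.9  -0.2 -13.2] M [-0.091  0.796  0.016] w 0.0115 q7 -1.35
```

Call:
{"name": "arm_command", "arguments": {"steps": [[0,0,0,0,0,0.7,1],[0,0,0,0,0,0.7,1],[0,0,0,0,0,0.4,1],[0,0,0,0,0,0,1]]}}

```text
t: 13.48
eef_pos: [0.5904, 0.1533, 0.1069]
tcp_rot: [-3.02, -0.866, -0.009]
force: [-3.8, -0.0, -7.8]
gripper_width: 0.0117
gripper_force: 30.0
```

```bash
python3 -c "
from h import *
st()"
```

```text
t 13.47 pos [0.5904 0.1533 0.1069] twist 74.48 F [-3.8 -0.  -7.8] M [-0.239  1.067 -0.013] w 0.0117 q7 -1.35
```

Call:
{"name": "arm_command", "arguments": {"steps": [[0,0,0,0,0,0.6,1],[0,0,0,0,0,0.6,1],[0,0,0,0,0,0,1]]}}

```text
t: 13.85
eef_pos: [0.5904, 0.1534, 0.1068]
tcp_rot: [-3.02, -0.866, -0.009]
force: [-6.0, -1.6, -3.5]
gripper_width: 0.0119
gripper_force: 30.0
```

Call:
{"name": "arm_command", "arguments": {"steps": [[0,0,0,-0.5,-0.3,0.7,1],[0,0,0,0,0,0,1],[0,0,0,0,0,0,0.5],[0,0,0,0,0,0,0.3],[0,0,0,0,0,0,0.3]]}}

```text
t: 14.48
eef_pos: [0.5919, 0.1538, 0.106]
tcp_rot: [-3.02, -0.866, -0.016]
force: [0.8, 0.3, -0.2]
gripper_width: 0.0316
gripper_force: 0.0
```

Call:
{"name": "arm_command", "arguments": {"steps": [[0,0,0,0,0,0,0.3],[0,0,0,0,0,-15,0.3],[0,0,0,0,0,-25,0.3],[0,0,0,0,0,-30,0.3],[0,0,0,0,0,0,0.3]]}}

```text
t: 15.1
eef_pos: [0.5915, 0.1538, 0.1781]
tcp_rot: [-3.02, -0.866, -0.02]
force: [-0.0, 0.7, 0.1]
gripper_width: 0.0325
gripper_force: 0.0
```

```bash
python3 - <<'E'
from h import *
import cv2
st()
b=cv2.cvtColor(viewer.camera("side"),cv2.COLOR_RGB2BGR)[190:280,220:310]
cv2.imwrite("pics/g4.png",cv2.resize(b,(600,600),interpolation=cv2.INTER_CUBIC))
a=np.radians(16.5); ax=np.array([.5903,.1533]); tab=ax+.14*np.array([np.sin(a),-np.cos(a)]); print(tab)
go(*tab,.12,16.5)
E
```

```text
t 15.1 pos [0.5915 0.1538 0.1781] twist 74.49 F [-0.   0.7  0.1] M [ 0.004 -0.008 -0.037] w 0.0325 q7 -1.35
[0.63006215 0.01906524]
t 15.15 pos [0.5902 0.1534 0.1762] yaw -57.99 F [ 0.1  0.8 -0.1] w 0.0327 q [-0.25  0.59 -0.07  1.61  0.05  0.94 -1.35]
turn [ 0.0073 -0.0056 -1.3   ] shift mm (cur axes) [-37.9 134.9  56.2] (final axes) [-140.1    0.    56.2]
```

View pics/g4.png

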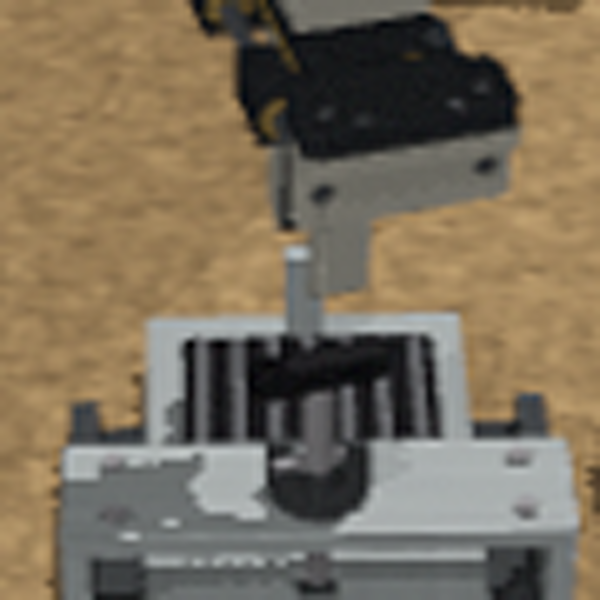

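The bar is turned and standing up by itself at about (320,370), and the key is up. Next is the tab.

Call:
{"name": "arm_command", "arguments": {"steps": [[0,0,-0.186,0,0,0,0.3],[0,0,-0.186,0,0,0,0.3],[0,0,-0.186,0,0,0,0.3],[0,0,-0.186,0,0,0,0.3],[0,0,-0.186,0,0,0,0.2]]}}

```text
t: 15.78
eef_pos: [0.5886, 0.1529, 0.1733]
tcp_rot: [2.303, 2.135, 0.004]
force: [-0.2, 0.6, 0.5]
gripper_width: 0.0362
gripper_force: 0.0
```

Call:
{"name": "arm_command", "arguments": {"steps": [[0,0,-0.186,0,0,0,0.2],[0,0,-0.184,0,0,0,0.2],[0,0,0,-47,0,0,0.2],[0,0,0,-47,0,0,0.2],[0,0,0,-46,0,0,0.2]]}}

```text
t: 16.4
eef_pos: [0.6287, 0.0173, 0.1733]
tcp_rot: [1.879, 2.516, 0.004]
force: [0.8, -0.7, 0.1]
gripper_width: 0.037
gripper_force: 0.0
```

Call:
{"name": "arm_command", "arguments": {"steps": [[0,0,0,0,0,40,0.2],[0,0,0,0,0,20,0.2],[0,0,0,0,0,0,0.2],[0,0,0,0,0,0,0.2]]}}

```text
t: 16.9
eef_pos: [0.6297, 0.0194, 0.115]
tcp_rot: [1.877, 2.515, 0.007]
force: [0.4, -0.9, 0.7]
gripper_width: 0.0372
gripper_force: 0.0
```

```bash
python3 - <<'E'
from h import *
import cv2
go(.63006,.01907,.037,16.5)
b=cv2.cvtColor(viewer.camera("side"),cv2.COLOR_RGB2BGR)[180:270,220:310]
a=cv2.cvtColor(viewer.camera("top"),cv2.COLOR_RGB2BGR)[165:255,210:300]
cv2.imwrite("pics/g5.png",np.hstack([cv2.resize(i,(400,400),interpolation=cv2.INTER_CUBIC) for i in(b,a)]))
E
```

```text
t 16.9 pos [0.6297 0.0194 0.115 ] yaw 16.52 F [ 0.4 -0.9  0.7] w 0.0372 q [ 0.17  0.72 -0.41  1.6   0.34  0.89 -0.07]
turn [ 0.0058 -0.0002  0.0004] shift mm (cur axes) [-0.4 -0.2 78. ] (final axes) [-0.4  0.2 78. ]
```

View pics/g5.png

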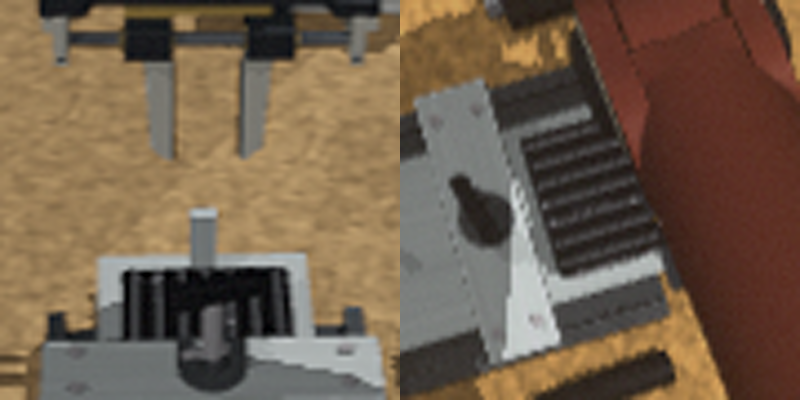

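The side view shows the fingertips at columns 175 and 240 straddling the tab at 203. Descending.

Call:
{"name": "arm_command", "arguments": {"steps": [[0,0,0,-0.4,1,25,0.2],[0,0,0,0,0,25,0.2],[0,0,0,0,0,18,0.2],[0,0,0,0,0,10,0.2],[0,0,0,0,0,0,0.2]]}}

```text
t: 17.62
eef_pos: [0.6308, 0.0191, 0.0363]
tcp_rot: [1.878, 2.515, 0.006]
force: [0.0, 0.5, 0.1]
gripper_width: 0.037
gripper_force: 0.0
```

Call:
{"name": "arm_command", "arguments": {"steps": [[0,0,0,0,0,0,0.55],[0,0,0,0,0,0,0.65],[0,0,0,0,0,0,0.7],[0,0,0,0,0,0,1],[0,0,0,0,0,0,1]]}}

```text
t: 18.25
eef_pos: [0.6312, 0.019, 0.0372]
tcp_rot: [1.877, 2.514, 0.007]
force: [0.5, -0.3, 3.8]
gripper_width: 0.0158
gripper_force: 30.0
```

```bash
python3 -c "
from h import *
st()"
```

```text
t 18.25 pos [0.6312 0.019  0.0372] twist -0.01 F [ 0.5 -0.3  3.8] M [-0.098  0.21   0.077] w 0.0158 q7 -0.11
```

Call:
{"name": "arm_command", "arguments": {"steps": [[0,0,0,-1,0,0.5,1],[0,0,0,-2,0,0,1],[0,0,0,-3,0,0,1],[0,0,0,-3,0,0,1]]}}

```text
t: 18.75
eef_pos: [0.633, 0.0131, 0.0371]
tcp_rot: [1.877, 2.518, 0.01]
force: [-2.2, 2.3, 7.2]
gripper_width: 0.0158
gripper_force: 30.0
```

```bash
cat >> h.py <<'E'
def tr():
    st(); o=env.observe(); a=np.radians(16.5); u=np.array([np.sin(a),-np.cos(a)]); v=np.array([np.cos(a),np.sin(a)])
    d=o["eef_pos"][:2]-[.6312,.019]; f=o["force"][:2]
    print("out mm",(d@u*1e3).round(2),"side",(d@v*1e3).round(2),"F along",(f@u).round(1),"side",(f@v).round(1))
E
python3 -c "
from h import *
tr()"
```

```text
t 18.75 pos [0.633  0.0131 0.0371] twist -0.1 F [-2.2  2.3  7.2] M [0.435 0.603 0.048] w 0.0158 q7 -0.1
out mm 6.15 side 0.08 F along -2.8 side -1.4
```

Call:
{"name": "arm_command", "arguments": {"steps": [[0,0,0,-6,0,-1,1],[0,0,0,-8,0,0,1],[0,0,0,-8,0,0,1],[0,0,0,-8,0,0,1],[0,0,0,-8,0,0,1]]}}

```text
t: 19.38
eef_pos: [0.6451, -0.0263, 0.0372]
tcp_rot: [1.878, 2.514, 0.009]
force: [2.0, 4.3, 2.0]
gripper_width: 0.0159
gripper_force: 30.0
```

```bash
python3 -c "
from h import *
tr()"
```

```text
t 19.38 pos [ 0.6451 -0.0263  0.0372] twist 0.01 F [2.  4.3 2. ] M [ 0.826 -0.078  0.052] w 0.0159 q7 -0.04
out mm 47.42 side 0.41 F along -3.6 side 3.1
```

Call:
{"name": "arm_command", "arguments": {"steps": [[0,0,0,-6,0.4,0,1],[0,0,0,-5,0,0,1],[0,0,0,-4,0,0,1],[0,0,0,-2,0,0,1],[0,0,0,0,0,0,1]]}}

```text
t: 20.0
eef_pos: [0.65, -0.0428, 0.0372]
tcp_rot: [1.877, 2.514, 0.007]
force: [3.3, 2.8, 1.8]
gripper_width: 0.0162
gripper_force: 30.0
```

```bash
python3 -c "
from h import *
tr()"
```

```text
t 20.0 pos [ 0.65   -0.0428  0.0372] twist 0.01 F [3.3 2.8 1.8] M [ 0.519 -0.444  0.029] w 0.0162 q7 -0.01
out mm 64.56 side 0.53 F along -1.8 side 3.9
```

Call:
{"name": "arm_command", "arguments": {"steps": [[0,0,0,-1.5,0,0,1],[0,0,0,-1,0,0,1],[0,0,0,-1,0,0,1],[0,0,0,0,0,0,1]]}}

```text
t: 20.5
eef_pos: [0.6508, -0.0453, 0.0372]
tcp_rot: [1.877, 2.515, 0.008]
force: [2.8, 3.0, 2.0]
gripper_width: 0.0158
gripper_force: 30.0
```

```bash
python3 -c "
from h import *
tr()"
```

```text
t 20.5 pos [ 0.6508 -0.0453  0.0372] twist -0.02 F [2.8 3.  2. ] M [ 0.744 -0.451  0.006] w 0.0158 q7 -0.01
out mm 67.19 side 0.52 F along -2.1 side 3.6
```

Call:
{"name": "arm_command", "arguments": {"steps": [[0,0,0,-1,0,0,1],[0,0,0,-0.7,0,0,1],[0,0,0,-0.5,0,0,1],[0,0,0,0,0,0,1]]}}

```text
t: 21.0
eef_pos: [0.6514, -0.0474, 0.0372]
tcp_rot: [1.877, 2.515, 0.008]
force: [3.3, 3.6, 2.5]
gripper_width: 0.0157
gripper_force: 30.0
```

```bash
python3 -c "
from h import *
tr()"
```

```text
t 21.0 pos [ 0.6514 -0.0474  0.0372] twist -0.02 F [3.3 3.6 2.5] M [ 0.704 -0.432  0.039] w 0.0157 q7 -0.0
out mm 69.37 side 0.55 F along -2.6 side 4.2
```

Call:
{"name": "arm_command", "arguments": {"steps": [[0,0,0,-0.6,0,0,1],[0,0,0,-0.6,0,0,1],[0,0,0,0,0,0,1]]}}

```text
t: 21.38
eef_pos: [0.6516, -0.0479, 0.0372]
tcp_rot: [1.877, 2.516, 0.008]
force: [2.0, 4.2, 1.9]
gripper_width: 0.0158
gripper_force: 30.0
```

```bash
python3 -c "
from h import *
tr()"
```

```text
t 21.38 pos [ 0.6516 -0.0479  0.0372] twist -0.04 F [2.  4.2 1.9] M [ 0.866 -0.374  0.037] w 0.0158 q7 -0.0
out mm 69.99 side 0.56 F along -3.4 side 3.1
```

Call:
{"name": "arm_command", "arguments": {"steps": [[0,0,0,-0.6,0,0,1],[0,0,0,-0.4,0,0,1],[0,0,0,0,0,0,1]]}}

```text
t: 21.75
eef_pos: [0.6516, -0.048, 0.0372]
tcp_rot: [1.877, 2.517, 0.009]
force: [2.8, 5.5, 2.4]
gripper_width: 0.016
gripper_force: 30.0
```

```bash
python3 -c "
from h import *
tr()"
```

```text
t 21.75 pos [ 0.6516 -0.048   0.0372] twist -0.07 F [2.8 5.5 2.4] M [ 0.986 -0.352  0.095] w 0.016 q7 0.0
out mm 70.01 side 0.55 F along -4.5 side 4.3
```

It has stopped at 70.0 mm with force rising. I'll ease off slightly, release and retreat.

Call:
{"name": "arm_command", "arguments": {"steps": [[0,0,0,0.8,0.4,0,1],[0,0,0,0,0,0,0.5],[0,0,0,0,0,0,0.2],[0,0,0,0,0,0,0.2],[0,0,0,0,0,0,0.2]]}}

```text
t: 22.38
eef_pos: [0.6514, -0.0497, 0.0367]
tcp_rot: [1.879, 2.515, 0.004]
force: [1.0, 0.1, -0.3]
gripper_width: 0.0371
gripper_force: 0.0
```

Call:
{"name": "arm_command", "arguments": {"steps": [[0,0,0,0,0,-15,0.2],[0,0,0,0,0,-40,0.2],[0,0,0,0,0,-50,0.2],[0,0,0,0,0,-50,0.2],[0,0,0,-50,0,0,0.2]]}}

```text
t: 23.0
eef_pos: [0.6687, -0.0902, 0.2002]
tcp_rot: [1.861, 2.518, 0.024]
force: [0.4, -0.4, -0.3]
gripper_width: 0.0372
gripper_force: 0.0
```

Call:
{"name": "arm_command", "arguments": {"steps": [[0,0,0,-60,0,0,0.2],[0,0,0,-60,0,0,0.2],[0,0,0,0,0,0,0.2],[0,0,0,0,0,0,0.2]]}}

```text
t: 23.5
eef_pos: [0.6993, -0.2111, 0.1926]
tcp_rot: [1.878, 2.516, 0.009]
force: [0.1, 1.1, 0.2]
gripper_width: 0.0366
gripper_force: 0.0
```

```bash
python3 - <<'E'
from h import *
import cv2
tr()
b=cv2.cvtColor(viewer.camera("side"),cv2.COLOR_RGB2BGR)[170:320,190:340]
a=cv2.cvtColor(viewer.camera("top"),cv2.COLOR_RGB2BGR)[150:270,170:290]
cv2.imwrite("pics/g6.png",np.hstack([cv2.resize(i,(400,400),interpolation=cv2.INTER_CUBIC) for i in(b,a)]))
E
```

```text
t 23.5 pos [ 0.6993 -0.2111  0.1926] twist -0.03 F [0.1 1.1 0.2] M [-0.007 -0.121  0.004] w 0.0366 q7 0.33
out mm 239.94 side -0.04 F along -1.0 side 0.4
```

View pics/g6.png

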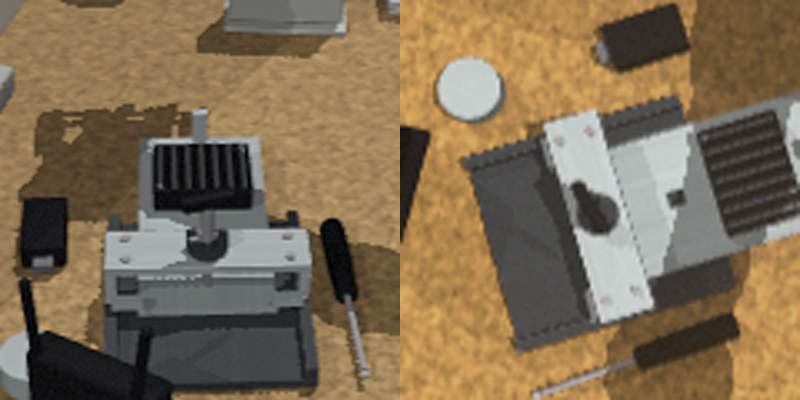

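The final views show the tray fully out with its ears at the bridge legs, the bar turned and up at (590,205), and the tin, adapter and screwdriver where they were. Force on the tool is about 1 N, so it is touching nothing.

```bash
python3 -c "
from bench import env
print(env.sign_off())"
```

```text
the job is handed in; nothing more can be done
None
```

I handed the job in at about 23.5 s: the plunger is resting up in its notch (about 74° clockwise), the tray is drawn out to its 70 mm stop, everything is let go, and the things around looked undisturbed.

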